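# Snap the knob cap onto its bare stud

### The job

Take the grey transit cover off the stud in the switch panel and stand it upright on the desk. Then push the tall round knob cap straight down onto the bare stud until it clicks past the catch, and keep pressing after the click so that the sprung collar under the cap stays squeezed well down; finish while still holding the cap pressed like this, without letting go. Leave the low wide dial, the jar and the screwdriver where they are.

Things in the scene. Friction and masses are not known exactly. Their poses are not given: they have to be found in the camera images.
- stud_foot (a point): Foot of the steel stud, on the top face of the switch panel, on the stud's axis; z up, axes as the case. The stud is 13 mm thick, 22 mm high, tip tapered; it starts hidden under the cover. Four sprung steel balls stand out of its sides to a 20 mm circle, centres 13 mm above this point. Nothing else within 50 mm stands up; panel knobs are at most 19 mm high and 90 mm or more away.
- cover_mid (a point): Centre (half-way up) of the loose transit cover: plain grey plastic thimble, round, 32 mm across, 40 mm high, flat closed top, open below, bore 26 mm, about 40 g; z is its axis, up. At the start it stands loosely over the stud, its foot on the collar 6 mm above the panel; lift it 25 mm or more to clear the stud.
- cap_mid (a point): Centre (18 mm above its underside) of the loose snap cap: tall round black knob cap, aluminium disc on its flat top, 36 mm across, 36 mm high, about 35 g, standing mouth down on the desk beside the panel. z is its axis, up; any turn about z will do. Bore 22 mm wide, 30 mm deep, with a 3 mm high catch lip of 16.6 mm at the mouth. Caught on the stud, this point is 24 mm above stud_foot.
- stud_tip (a point): Tip of the stud, 22 mm above stud_foot. Pushing the cap down, its lip meets the balls when the underside is about 17 mm above the panel; the push rises to about 7 to 12 N, then drops suddenly (the click) and the balls draw the cap down by themselves, before the underside is 6 mm above the panel, where it meets the sprung collar and the push rises again.
- collar (a joint): Travel of the black sprung rubber collar (flat ring, 39 mm across) round the foot of the stud: 0 = up, its top 6 mm above the panel; 0.003 = 3 mm down, at its stop. About 1 N starts it, 8.5 N takes it to the stop. When it is at the stop under the cap, cap_mid is 21 mm above stud_foot.
- case: The switch panel case as a whole, fixed to the desk: origin at the centre of its underside, z up, 240 mm along its x, 280 mm along its y, 60 mm high. Its place and turn on the desk vary.
- dial: Bystander: low wide black knob with aluminium centre, 60 mm across, 20 mm high, loose on the desk, on the other side of the panel from the cap; origin at the centre of its underside.
- jar: Bystander: white jar, 56 mm across, 65 mm high, on the desk to the right (-y); origin at the centre of its underside.
- screwdriver: Bystander: screwdriver lying on the desk to the left (+y), along its own x axis, about 200 mm long.

How it is judged (in metres and radians):
On the way, in this order (a step that is already met when the one before it is completed fails the run):
1. the cover stands upright on the desk, let go (height (world z) of cover_mid between 0.017 and 0.0235 m and angle between cover_mid's own z axis and vertical below 0.15 rad and linear speed of cover below 0.02 m/s and contact force between cover and the arm below 0.05 N and contact force between cover and the fingers below 0.05 N and horizontal distance between cover_mid and stud_foot above 0.08 m), for 0.2 s.
2. the cap has clicked past the catch and sits on the collar (horizontal distance between cap_mid and stud_foot below 0.004 m and angle between cap_mid's own z axis and vertical below 0.12 rad and z of cap_mid in the frame of stud_foot below 0.0252 m), for 0.1 s.
At the end, for the whole second after the job is handed in: Cap past the catch, within 4 mm of the stud axis, tilt under 7 degrees, still pressed by the robot: collar at least 1.5 mm down (cap centre under 23 mm above stud_foot), over 3 N on the collar, over 2 N from the robot. Cover upright on the desk, let go, at least 80 mm from the stud (all of step 1 and horizontal distance between cap_mid and stud_foot below 0.004 m and angle between cap_mid's own z axis and vertical below 0.12 rad and z of cap_mid in the frame of stud_foot below 0.023 m and value of joint collar above 0.0015 m and contact force between cap and collar above 3 N and (contact force between cap and the fingers above 2 N or contact force between cap and the arm above 2 N)); the arm keeps its last pose, push and grip.
It fails at once if the wide dial is disturbed (moved more than 30 mm) (distance of dial from where it was at the start of the episode above 0.03 m).
It fails at once if the jar is disturbed (moved more than 30 mm) (distance of jar from where it was at the start of the episode above 0.03 m).
It fails at once if the screwdriver is disturbed (moved more than 30 mm) (distance of screwdriver from where it was at the start of the episode above 0.03 m).
It also fails if it takes over 67 s, if anything falls off the work surface, if the arm or the gripper's body presses on something with over 40 N, if the wrist force passes 120 N, or if a joint passes its speed limit or range.

### The arm

A 7-joint arm with a two-finger parallel gripper is mounted at the origin on the work surface. World frame = base frame: x ahead of the robot, y to its left, z up, the work surface at z = 0. Lengths are in mm, angles in rad, forces in N, time in s.
With the tool pointing down it reaches from about 425 to 875 mm from the base axis. Payload 8.4 kg.
Tool frame: the origin (TCP) lies midway between the tips of the shut fingers; the grasp point (between the pads) lies 19 mm behind it; z points along the fingers, y is the direction in which the jaws open and shut (so a half turn about z gives the same grasp; the last joint's range is limited). The gripper opens to 87 mm and grips with 3 to 60 N. Pads are 19 mm wide; open, the fingers measure 117 mm over their backs; the gripper's body (75 mm by 190 mm) begins 51 mm behind the grasp point.
Start: joints at [-1.226, 0.333, 0.04, 1.465, -0.013, 1.343, -0.059], TCP at [279.09, 587.003, 222.546] pointing down, gripper open.
Joint ranges: [-2.58, 2.58], [-0.38, 2.09], [-1.3, 1.39], [0.25, 2.4], [-1.5, 4.64], [0.08, 2.09], [-2.65, 2.65]. Speed limits (rad/s): [2.22, 2.22, 2.79, 2.79, 3.14, 3.14, 3.14].

### API

Orientations are given as a 3x3 rotation matrix whose columns are the frame's x, y, z axes.
In Python, from station import manip gives the robot as it stands.
- The arm moves only by the tool play_rows, never from a script. Its argument "series" is a list of rows, each a list of 2 entries, a list of its own where there are three numbers: the shift along the world's x, y, z in m, then the turn, a rotation vector about the world's x, y, z in rad. In form: [[[tx, ty, tz], [wx, wy, wz]], ...]. A call has 1 to 20 rows; each row shifts and turns the commanded pose from where the row before left it; what a row does not reach is not made up. A row lasts 1/12 s, in which the tool goes at most 41.7 mm and 7.16 degrees, less where a joint would pass 70% of its speed; a pose out of reach is approached as far as the arm can. A call with a gripper value outside its range is refused whole. "grip" is the finger opening in m, from 0 to 0.087, set as the call begins (left out, the last holds). The fingers move at their own pace and stop on an object; "force" is the grip in N (left out, the last holds). Time passes only in rows, so rows that do not move let the fingers close. It gives the time, the measured TCP pose, the force and the opening at its end, in the units of the state.
- manip.get_obs(): the state, without advancing time (a new reading comes with each control period).
- manip.snapshot(name): name is "scene" or "top" or "wrist"; returns a dict with "frame" (384x512x3 uint8, red, green, blue), "z_map" (384x512 float32, mm along the optical axis (not along the pixel's ray), 0 where there is no reading), "intrinsics" (3x3 intrinsics, pixels), "rvec" (rotation vector, rad) and "tvec" (3), from world to camera coordinates, as OpenCV has them. Camera axes: x right, y down, z forward; pixel columns grow to the right and rows downward; lengths in mm; the calibration is good to about 2 mm. A picture is of the moment at which its call begins.
- manip.job_done(): hands the job in, once; it reports no verdict.
The state is a dict: "time_s": time; "q": joint angles; "joint_vel": joint speeds; "effort": joint torques, N m; "position": TCP position; "tcp_rot": TCP orientation; "ft_force": force on the tool from outside, world axes, zero at the start; "ft_torque": the same for the moment, N m; "grip_width": opening from 0.0 (shut) to 1.0 (fully open).
Only numpy, scipy, OpenCV 4.12 (cv2) and the standard library are available. Lean on these libraries where they do the work, as an engineer would, in place of code of your own. Each camera call takes 0.05 s, during which the arm holds its last target.

## Working session

There is one attempt and no reset: what is moved stays moved. The work goes in short steps, Python scripts to look and compute and a tool call to move; the robot and the scene stay as the last step left them, time stands still between calls to the robot, and variables do not carry over. Pictures are saved under pics/ and viewed, and the job is handed in when it is done.

Besides the shell and the picture viewer there is one more tool, called after ">>>" as name(argument=value, ...) on one line, values as JSON. play_rows: Moves the arm, as the interface text tells. Its arguments: {"type":"object","properties":{"series":{"type":"array"},"grip":{"type":"number"},"force":{"type":"number"}},"required":["series"]}

```bash
mkdir -p pics; cat > h.py <<'E'
import numpy as np, cv2, pickle
from station import manip
def snap(n,tag):
    s=manip.snapshot(n); pickle.dump(s,open(f'pics/{tag}.pkl','wb'))
    cv2.imwrite(f'pics/{tag}.png',cv2.cvtColor(s['frame'],cv2.COLOR_RGB2BGR)); return s
def load(tag): return pickle.load(open(f'pics/{tag}.pkl','rb'))
def cloud(s):
    K=np.array(s['intrinsics']);R=cv2.Rodrigues(np.array(s['rvec'],float))[0];t=np.array(s['tvec'],float).ravel()
    z=s['z_map'].astype(float);v,u=np.indices(z.shape)
    P=np.stack([(u-K[0,2])/K[0,0]*z,(v-K[1,2])/K[1,1]*z,z],-1)
    W=(P-t)@R; W[z==0]=np.nan; return W
def proj(s,p):
    return cv2.projectPoints(np.array(p,float).reshape(-1,1,3),np.array(s['rvec'],float),np.array(s['tvec'],float),np.array(s['intrinsics']),None)[0].reshape(-1,2)
E
python3 - <<'E'
from h import *
for n in("scene","top","wrist"):
    s=snap(n,n+'0');R=cv2.Rodrigues(np.array(s['rvec'],float))[0];print(n,'cam at',(-R.T@np.array(s['tvec']).ravel()).round(0),'zaxis',R[2].round(2))
print(manip.get_obs())
E
```

```text
scene cam at [1454.  295.  885.] zaxis [-0.74 -0.24 -0.64]
top cam at [ 363.   14. 1629.] zaxis [ 0.11 -0.01 -0.99]
wrist cam at [220. 617. 385.] zaxis [ 0.22 -0.11 -0.97]
{'time_s': 0.15, 'q': array([-1.22618721,  0.33371901,  0.03987857,  1.46604735, -0.01340257,
        1.34326908, -0.05848624]), 'joint_vel': array([ 0.00022123, -0.00200446, -0.00181042, -0.00161623, -0.00099572,
       -0.00031669, -0.00136768]), 'effort': array([ 4.04569451e-03, -6.56837726e+01,  1.33773588e+00, -4.04114199e+01,
       -5.97640104e-02,  4.17075888e-02,  1.52285334e-04]), 'position': array([278.9707786 , 586.70837996, 221.89294598]), 'tcp_rot': array([[-9.03120251e-01,  4.29387496e-01, -4.36830594e-04],
       [ 4.29387712e-01,  9.03119593e-01, -1.09279190e-03],
       [-7.47209108e-05, -1.17449218e-03, -9.99999307e-01]]), 'ft_force': array([-0.42450686,  0.20369005,  0.30954712]), 'ft_torque': array([-0.01098641, -0.02737511, -0.00363527]), 'grip_width': 0.9988989299554742}
```

View pics/scene0.png

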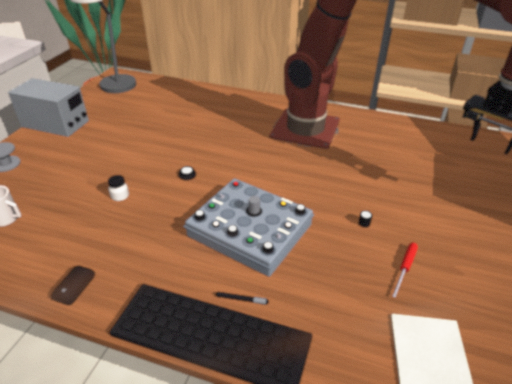

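View pics/top0.png

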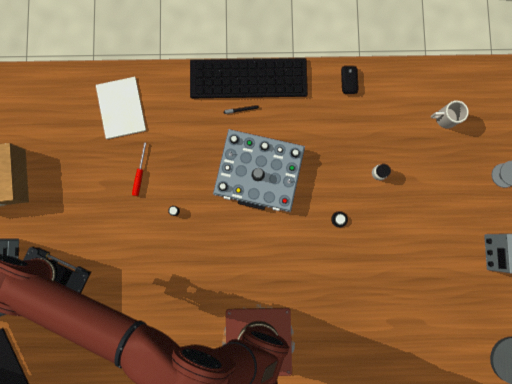

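View pics/wrist0.png

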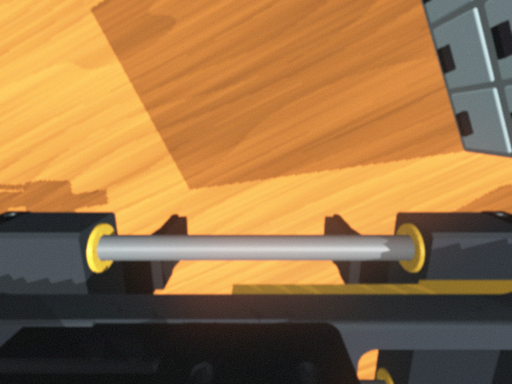

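The scene view shows the cover at about (254,207) and the cap at (365,218). In the top view the cover is at (259,174), the cap at (174,211), the dial at (340,219), the jar at (381,171) and the screwdriver at (140,170). Next I measure from depth in both views.

```bash
python3 - <<'E'
from h import *
for n in('top0','scene0'):
    s=load(n);W=cloud(s)
    for nm,c in {'cover':{'top0':(259,174),'scene0':(254,205)},'cap':{'top0':(174,211),'scene0':(365,218)},'dial':{'top0':(340,219),'scene0':(187,173)},'jar':{'top0':(381,171),'scene0':(118,188)},'sd':{'top0':(140,170),'scene0':(405,268)}}.items():
        u,v=c[n];w=W[v-14:v+15,u-14:u+15].reshape(-1,3);w=w[np.isfinite(w[:,2])]
        lo=70 if nm=='cover' else 10
        top=np.percentile(w[:,2],98); m=w[w[:,2]>top-6]
        print(n,nm,'n',len(m),'top',top.round(1),'mid',((m[:,:2].max(0)+m[:,:2].min(0))/2).round(1),'mean',m.mean(0).round(1),'ext',np.ptp(m[:,:2],axis=0).round(0))
    # panel
    z=W[...,2]; r=np.nanmedian(z[:40 if 0 else None]); 
    reg=W[125:215,210:310] if n=='top0' else W[180:275,180:315]
    p=reg.reshape(-1,3); p=p[(p[:,2]>52)&(p[:,2]<66)]
    print('panel',len(p),np.median(p[:,2]),cv2.minAreaRect(p[:,:2].astype(np.float32)))
    sm=W[230:260,180:230] if n=='top0' else W[290:300,20:60]
    print('desk z',np.nanmedian(sm[...,2]))
E
```

```text
top0 cover n 50 top 110.6 mid [590.5  -8.3] mean [588.9  -6.8 108.8] ext [29. 28.]
top0 cap n 63 top 39.2 mid [468.9 299.1] mean [468.5 297.7  37.5] ext [35. 34.]
top0 dial n 94 top 24.5 mid [ 428.3 -301.2] mean [ 429.1 -302.7   22.4] ext [40. 48.]
top0 jar n 106 top 69.6 mid [ 597.8 -455.2] mean [ 596.9 -455.3   66.8] ext [47. 49.]
top0 sd n 67 top 29.1 mid [613.7 426. ] mean [595.6 426.7  27.5] ext [96. 25.]
panel 4320 60.70521753642109 ((608.049072265625, -11.814697265625), (281.5504455566406, 243.81971740722656), 76.3643569946289)
desk z 1.158443110618316
scene0 cover n 79 top 107.2 mid [589.2  -5. ] mean [591.3  -4.9 106. ] ext [33. 32.]
scene0 cap n 92 top 37.8 mid [467.5 299.9] mean [470.9 299.8  36.1] ext [37. 35.]
scene0 dial n 99 top 22.2 mid [ 428.4 -299.2] mean [ 430.1 -299.9   20.3] ext [48. 47.]
scene0 jar n 136 top 67.2 mid [ 597.5 -453.9] mean [ 597.7 -453.1   65.1] ext [47. 51.]
scene0 sd n 121 top 26.1 mid [598.1 429.9] mean [599.7 429.7  23.7] ext [58. 30.]
panel 5208 60.521778572080876 ((609.0484008789062, -11.053573608398438), (281.5177917480469, 243.28939819335938), 76.23614501953125)
desk z 0.3747331790479737
```

```bash
python3 - <<'E'
from h import *
a=load('top0')['frame'][120:230,150:320];b=load('scene0')['frame'][160:280,170:390]
cv2.imwrite('pics/crop_a.png',cv2.cvtColor(cv2.resize(a,None,fx=4,fy=4,interpolation=2),4))
cv2.imwrite('pics/crop_b.png',cv2.cvtColor(cv2.resize(b,None,fx=3.6,fy=3.6,interpolation=2),4))
E
```

```text
(no output)
```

View pics/crop_a.png

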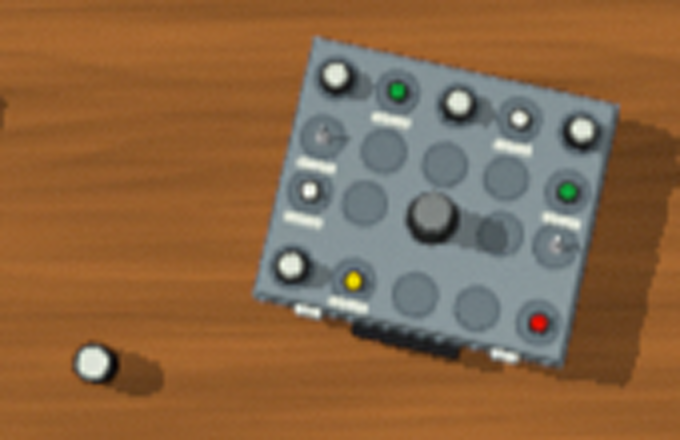

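View pics/crop_b.png

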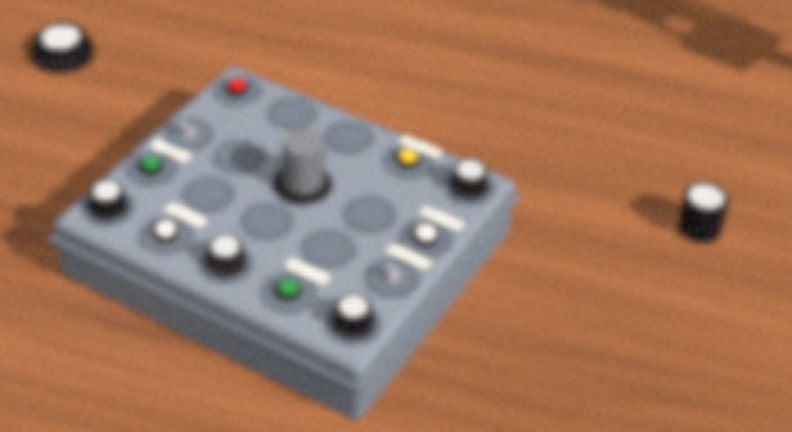

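Both views agree within about 3 mm: the cover axis is at about (590,-6.5) with its top at 106 to 108 (106 expected). The cap axis is at about (468.5,299) with its top at 37 to 38 (36 expected). The panel top is at 60.5. The wrist camera goes over the cover next.

>>> play_rows(series=[[[0.008,-0.015,0.001],[0,0,0]],[[0.016,-0.03,0.001],[0,0,0]],[[0.016,-0.03,0.001],[0,0,0]],[[0.016,-0.03,0.001],[0,0,0]],[[0.016,-0.03,0.001],[0,0,0]],[[0.016,-0.03,0.001],[0,0,0]],[[0.016,-0.03,0.001],[0,0,0]],[[0.016,-0.03,0.001],[0,0,0]],[[0.016,-0.03,0.001],[0,0,0]],[[0.016,-0.03,0.001],[0,0,0]],[[0.016,-0.03,0.001],[0,0,0]],[[0.016,-0.03,0.001],[0,0,0]],[[0.016,-0.03,0.001],[0,0,0]],[[0.016,-0.03,0.001],[0,0,0]],[[0.016,-0.03,0.001],[0,0,0]],[[0.016,-0.03,0.001],[0,0,0]],[[0.016,-0.03,0.001],[0,0,0]],[[0.016,-0.03,0.001],[0,0,0]],[[0.016,-0.03,0.0],[0,0,0]],[[0.015,-0.04,0.0],[0,0,0]]], grip=0.087, force=20)

```text
time_s: 1.82
position: [590.4, -6.6, 240.4]
tcp_rot: [[-0.904, 0.427, -0.0], [0.427, 0.904, 0.001], [0.0, 0.001, -1.0]]
ft_force: [0.7, 0.2, -0.5]
grip_width: 0.998
```

>>> play_rows(series=[[[0,0,0],[0,0,0]],[[0,0,0],[0,0,0]],[[0,0,0],[0,0,0]]])

```text
time_s: 2.07
position: [589.5, -6.8, 240.2]
tcp_rot: [[-0.903, 0.43, -0.001], [0.43, 0.903, 0.0], [0.001, -0.0, -1.0]]
ft_force: [0.4, -0.3, -0.4]
grip_width: 1.0
```

```bash
python3 - <<'E'
from h import *
s=snap('wrist','w1');W=cloud(s)
print(manip.get_obs()['position'],manip.get_obs()['tcp_rot'].round(3),manip.get_obs()['q'].round(2))
print('pred px',proj(s,[[590,-6,106]]))
E
```

```text
[589.45559085  -5.9229184  240.22917206] [[-0.904  0.428 -0.001]
 [ 0.428  0.904  0.   ]
 [ 0.001  0.    -1.   ]] [-0.5   0.21  0.51  1.61 -0.11  1.34  1.16]
pred px [[254.52512062 183.43270274]]
```

View pics/w1.png

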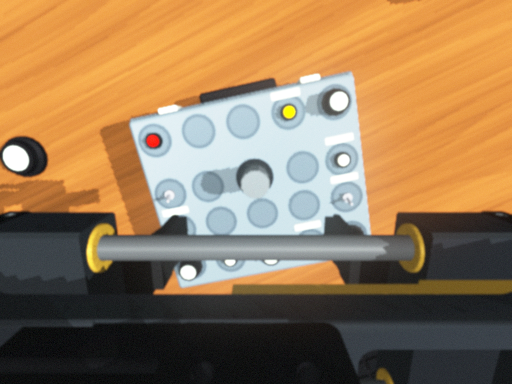

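The wrist view shows the cover's grey top at about (256,181), between the fingers; the prediction was (254.5,183). Now I fit it from the depth.

```bash
cat >> h.py <<'E'
def fit(s,c,r,zlo,zhi):
    W=cloud(s);u,v=c;w=W[v-r:v+r+1,u-r:u+r+1].reshape(-1,3);w=w[np.isfinite(w[:,2])]
    m=w[(w[:,2]>zlo)&(w[:,2]<zhi)]
    (x,y),rad=cv2.minEnclosingCircle(m[:,:2].astype(np.float32))
    return dict(n=len(m),mec=(round(x,1),round(y,1),round(rad,1)),mean=m.mean(0).round(1),med=np.median(m,0).round(1))
E
python3 - <<'E'
from h import *
print(fit(load('w1'),(256,181),26,100,112), fit(load('w1'),(256,181),26,52,64)['med'])
E
```

```text
{'n': 654, 'mec': (591.4, -6.2, 16.4), 'mean': array([590.6,  -5.8, 107. ]), 'med': array([590.5,  -5.8, 107.2])} [600.3  -5.8  61.4]
```

The wrist fit puts the cover axis at (590.7,-6) with its top at 107, which agrees. Descending to TCP z≈77.

>>> play_rows(series=[[[0.001,0,-0.01],[0,0,0]],[[0,0,-0.025],[0,0,0]],[[0,0,-0.025],[0,0,0]],[[0,0,-0.025],[0,0,0]],[[0,0,-0.02],[0,0,0]],[[0,0,-0.02],[0,0,0]],[[0,0,-0.02],[0,0,0]],[[0,0,-0.012],[0,0,0]],[[0,0,-0.006],[0,0,0]],[[0,0,0],[0,0,0]],[[0,0,0],[0,0,0]]])

```text
time_s: 3.03
position: [591.0, -6.7, 78.0]
tcp_rot: [[-0.903, 0.429, 0.0], [0.429, 0.903, 0.0], [-0.0, 0.0, -1.0]]
ft_force: [-0.3, 0.8, -0.4]
grip_width: 1.0
```

>>> play_rows(series=[[[0,0,0],[0,0,0]],[[0,0,0],[0,0,0]],[[0,0,0],[0,0,0]],[[0,0,0],[0,0,0]],[[0,0,0],[0,0,0]],[[0,0,0],[0,0,0]],[[0,0,0],[0,0,0]],[[0,0,0],[0,0,0]],[[0,0,0],[0,0,0]],[[0,0,0],[0,0,0]]], grip=0.02, force=20)

```text
time_s: 3.87
position: [590.7, -7.0, 77.5]
tcp_rot: [[-0.903, 0.429, -0.0], [0.429, 0.903, -0.0], [0.0, -0.0, -1.0]]
ft_force: [-0.4, 0.1, 0.7]
grip_width: 0.366
```

The opening is 31.8 mm, so the cover is held. Lift, then carry it to about (580,250).

>>> play_rows(series=[[[0,0,0.006],[0,0,0]],[[0,0,0.012],[0,0,0]],[[0,0,0.018],[0,0,0]],[[0,0,0.018],[0,0,0]],[[0,0,0.018],[0,0,0]],[[0,0,0.01],[0,0,0]],[[0,0,0.003],[0,0,0]],[[-0.001,0.01,0],[0,0,0]],[[-0.001,0.022,0],[0,0,0]],[[-0.001,0.025,0],[0,0,0]],[[-0.001,0.025,0],[0,0,0]],[[-0.001,0.025,0],[0,0,0]],[[-0.001,0.025,0],[0,0,0]],[[-0.001,0.025,0],[0,0,0]],[[-0.001,0.025,0],[0,0,0]],[[-0.001,0.025,0],[0,0,0]],[[-0.001,0.025,0],[0,0,0]],[[-0.001,0.018,0],[0,0,0]],[[0,0.007,0],[0,0,0]],[[0,0,0],[0,0,0]]])

```text
time_s: 5.53
position: [578.3, 252.5, 161.2]
tcp_rot: [[-0.905, 0.426, -0.002], [0.426, 0.905, -0.0], [0.002, -0.001, -1.0]]
ft_force: [-0.5, 0.3, -1.4]
grip_width: 0.365
```

```bash
python3 - <<'E'
from h import *
s=snap('scene','s2');t=snap('top','t2');w=snap('wrist','w2')
a=s['frame'][150:290,150:400]
cv2.imwrite('pics/s2c.png',cv2.cvtColor(cv2.resize(a,None,fx=3,fy=3,interpolation=2),4))
E
```

```text
(no output)
```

View pics/s2c.png

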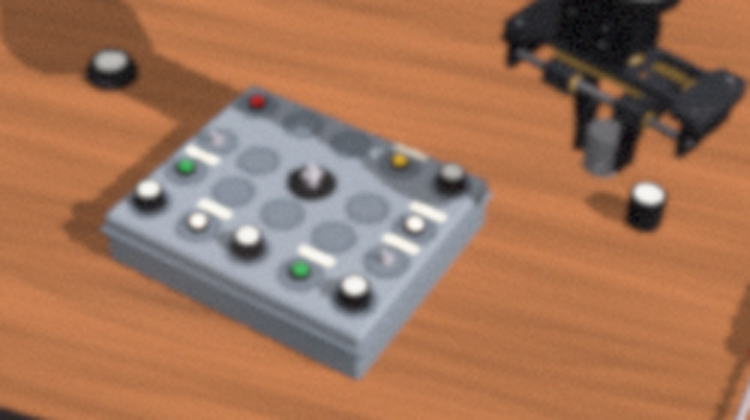

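View pics/w2.png

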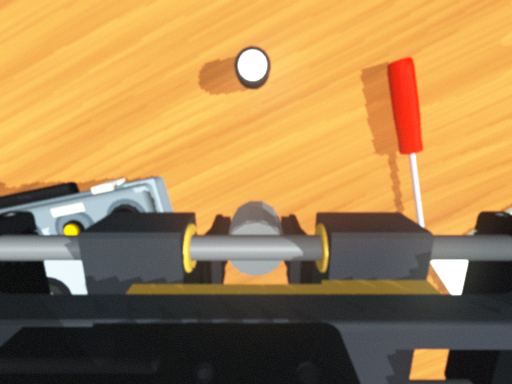

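The bare stud shows at (312,175) in the scene crop, and the cover hangs upright in the jaws. I measure the stud and cap from these views.

```bash
python3 - <<'E'
from h import *
s=load('s2');t=load('t2');w=load('w2')
print('stud s',proj(s,[[590,-6,82]]),'t',proj(t,[[590,-6,82]]))
for n,I in(('s2',s),('t2',t)):
    u,v=proj(I,[590,-6,80])[0].round().astype(int)
    for lo,hi in((68,90),):
        try: print(n,fit(I,(u,v),12,lo,hi))
        except Exception as e: print(e)
    a=I['frame'][v-24:v+25,u-30:u+31];cv2.imwrite(f'pics/{n}st.png',cv2.cvtColor(cv2.resize(a,None,fx=8,fy=8,interpolation=2),4)); print(u-30,v-24)
print('cap wrist',fit(w,(252,67),22,30,44))
E
```

```text
stud s [[253.863669   205.77168747]] t [[257.24711728 173.22272049]]
s2 {'n': 40, 'mec': (594.3, -8.7, 19.1), 'mean': array([592.8,  -5.4,  75.7]), 'med': array([592.9,  -4.6,  75.6])}
224 182
t2 {'n': 67, 'mec': (587.4, 2.1, 51.6), 'mean': array([589.9,  -6.9,  72.7]), 'med': array([590. ,  -8.5,  70.4])}
227 149
cap wrist {'n': 1148, 'mec': (470.4, 299.3, 18.4), 'mean': array([471.1, 299.2,  37.3]), 'med': array([471.1, 299.3,  37.5])}
```

View pics/s2st.png

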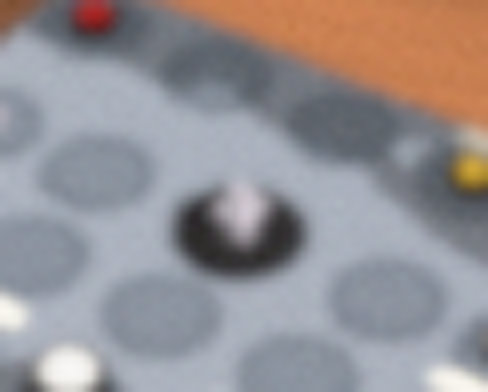

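View pics/t2st.png

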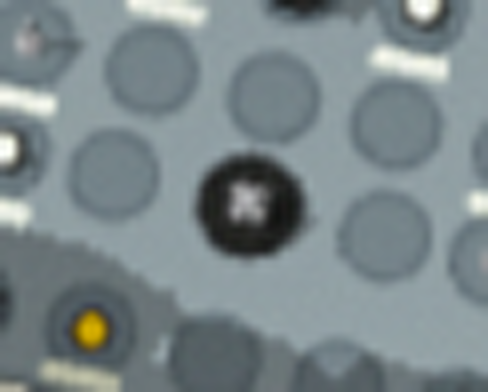

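>>> play_rows(series=[[[0,0,-0.01],[0,0,0]],[[0,0,-0.02],[0,0,0]],[[0,0,-0.022],[0,0,0]],[[0,0,-0.022],[0,0,0]],[[0,0,-0.022],[0,0,0]],[[0,0,-0.02],[0,0,0]],[[0,0,-0.015],[0,0,0]],[[0,0,-0.01],[0,0,0]],[[0,0,-0.004],[0,0,0]],[[0,0,-0.002],[0,0,0]],[[0,0,0],[0,0,0]],[[0,0,0],[0,0,0]]])

```text
time_s: 6.68
position: [580.4, 250.0, 16.5]
tcp_rot: [[-0.903, 0.43, 0.001], [0.43, 0.903, 0.001], [-0.001, 0.001, -1.0]]
ft_force: [0.1, -0.3, 0.0]
grip_width: 0.363
```

>>> play_rows(series=[[[0,0,-0.002],[0,0,0]],[[0,0,-0.0015],[0,0,0]],[[0,0,0],[0,0,0]],[[0,0,0],[0,0,0]]])

```text
time_s: 7.02
position: [579.7, 250.0, 12.2]
tcp_rot: [[-0.903, 0.429, 0.0], [0.429, 0.903, 0.0], [-0.0, 0.0, -1.0]]
ft_force: [-0.0, 0.0, 0.1]
grip_width: 0.366
```

>>> play_rows(series=[[[0,0,-0.001],[0,0,0]],[[0,0,0],[0,0,0]],[[0,0,0],[0,0,0]]])

```text
time_s: 7.27
position: [579.9, 250.1, 11.5]
tcp_rot: [[-0.903, 0.429, 0.0], [0.429, 0.903, 0.0], [-0.0, 0.0, -1.0]]
ft_force: [-1.2, 0.1, 4.9]
grip_width: 0.363
```

Contact at 4.9 N, TCP z 11.5, as predicted. Releasing.

>>> play_rows(series=[[[0,0,0],[0,0,0]],[[0,0,0],[0,0,0]],[[0,0,0],[0,0,0]],[[0,0,0],[0,0,0]],[[0,0,0],[0,0,0]],[[0,0,0],[0,0,0]],[[0,0,0.01],[0,0,0]],[[0,0,0.02],[0,0,0]],[[0,0,0.03],[0,0,0]],[[0,0,0.03],[0,0,0]],[[0,0,0.03],[0,0,0]],[[0,0,0.02],[0,0,0]],[[0,0,0],[0,0,0]],[[0,0,0],[0,0,0]]], grip=0.087)

```text
time_s: 8.43
position: [580.5, 250.3, 153.1]
tcp_rot: [[-0.903, 0.429, 0.003], [0.429, 0.903, 0.002], [-0.002, 0.003, -1.0]]
ft_force: [-0.6, -0.5, -0.6]
grip_width: 0.997
```

```bash
python3 - <<'E'
from h import *
s=snap('wrist','w3');u,v=proj(s,[580,250,40])[0].round().astype(int)
print(u,v,fit(s,(u,v),40,34,50))
s=snap('scene','s3');print(proj(s,[580,250,40]))
a=s['frame'][150:290,150:400]
cv2.imwrite('pics/s3c.png',cv2.cvtColor(cv2.resize(a,None,fx=3,fy=3,interpolation=2),4))
E
```

```text
253 187 {'n': 741, 'mec': (580.9, 251.9, 16.5), 'mean': array([580. , 252.2,  41.1]), 'med': array([580. , 252.3,  41.2])}
[[342.58534407 235.16889647]]
```

View pics/w3.png

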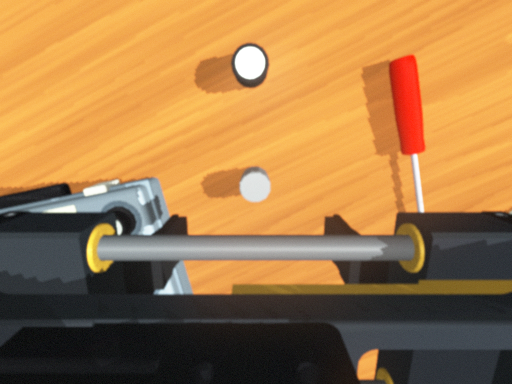

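View pics/s3c.png

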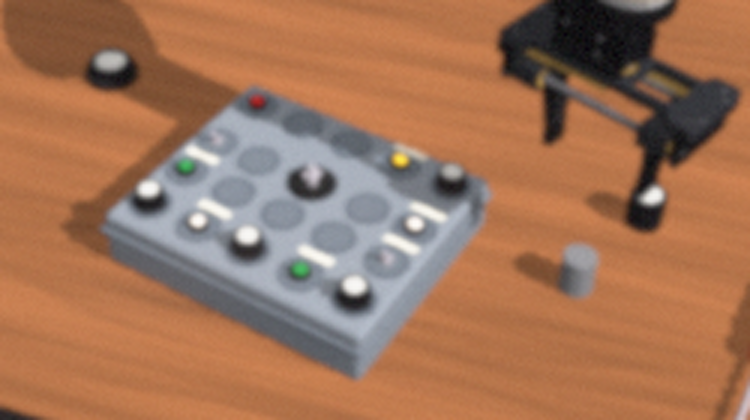

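The cover stands upright on the desk at (580,252): (255,184) in the wrist view, (578,270) in the crop. On to the cap.

>>> play_rows(series=[[[-0.008,0.004,0],[0,0,0]],[[-0.02,0.008,0],[0,0,0]],[[-0.022,0.01,0],[0,0,0]],[[-0.022,0.01,0],[0,0,0]],[[-0.022,0.01,0],[0,0,0]],[[-0.012,0.005,0],[0,0,0]],[[-0.004,0.001,0],[0,0,0]],[[0,0,0],[0,0,0]],[[0,0,0],[0,0,0]],[[0,0,0],[0,0,0]]])

```text
time_s: 9.37
position: [470.6, 297.2, 150.8]
tcp_rot: [[-0.903, 0.431, 0.0], [0.431, 0.903, -0.001], [-0.0, -0.001, -1.0]]
ft_force: [0.3, 0.1, -0.2]
grip_width: 1.002
```

```bash
python3 - <<'E'
from h import *
s=snap('wrist','w4');u,v=proj(s,[470,299,36])[0].round().astype(int)
print(manip.get_obs()['position'],u,v,fit(s,(u,v),40,33,44))
E
```

```text
[470.63385739 297.12688757 150.85089377] 255 186 {'n': 892, 'mec': (470.2, 299.4, 18.1), 'mean': array([469.7, 299.7,  37.3]), 'med': array([469.6, 299.7,  37.3])}
```

View pics/w4.png

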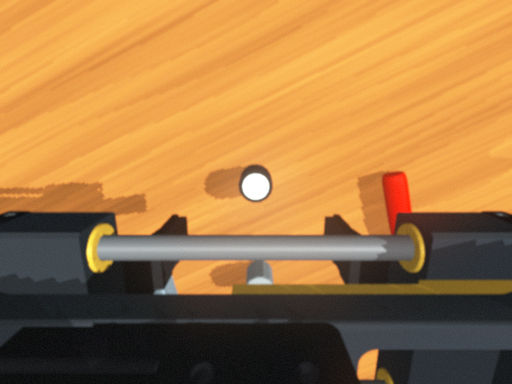

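The cap top is at (256,186) in the wrist view, at (470,299.5,37). With the camera's small +1.5 mm y bias (seen on the cover) it is centred under the jaws. Descend.

>>> play_rows(series=[[[0,0,-0.01],[0,0,0]],[[0,0.0005,-0.02],[0,0,0]],[[0,0,-0.022],[0,0,0]],[[0,0,-0.022],[0,0,0]],[[0,0,-0.022],[0,0,0]],[[0,0,-0.02],[0,0,0]],[[0,0,-0.015],[0,0,0]],[[0,0,-0.008],[0,0,0]],[[0,0,-0.004],[0,0,0]],[[0,0,0],[0,0,0]],[[0,0,0],[0,0,0]],[[0,0,0],[0,0,0]]])

```text
time_s: 10.42
position: [470.4, 298.9, 9.0]
tcp_rot: [[-0.903, 0.43, 0.001], [0.43, 0.903, 0.001], [-0.001, 0.001, -1.0]]
ft_force: [0.5, 0.4, -0.1]
grip_width: 1.001
```

>>> play_rows(series=[[[0,0,0],[0,0,0]],[[0,0,0],[0,0,0]],[[0,0,0],[0,0,0]],[[0,0,0],[0,0,0]],[[0,0,0],[0,0,0]],[[0,0,0],[0,0,0]],[[0,0,0],[0,0,0]],[[0,0,0],[0,0,0]],[[0,0,0],[0,0,0]],[[0,0,0],[0,0,0]]], grip=0.02, force=50)

```text
time_s: 11.25
position: [469.7, 298.5, 8.0]
tcp_rot: [[-0.903, 0.429, -0.0], [0.429, 0.903, -0.0], [0.0, -0.0, -1.0]]
ft_force: [0.6, -0.1, 0.0]
grip_width: 0.405
```

The cap is held (35 mm, underside 8 mm above the tips). Lift, then go beside the stud so the wrist camera can see it past the cap.

>>> play_rows(series=[[[0,0,0.01],[0,0,0]],[[0,0,0.03],[0,0,0]],[[0,0,0.04],[0,0,0]],[[0,0,0.04],[0,0,0]],[[0,0,0.04],[0,0,0]],[[0,0,0.02],[0,0,0]],[[0.01,-0.02,0],[0,0,0]],[[0.016,-0.029,0],[0,0,0]],[[0.016,-0.029,0],[0,0,0]],[[0.016,-0.029,0],[0,0,0]],[[0.016,-0.029,0],[0,0,0]],[[0.016,-0.029,0],[0,0,0]],[[0.016,-0.029,0],[0,0,0]],[[0.016,-0.029,0],[0,0,0]],[[0.016,-0.029,0],[0,0,0]],[[0.016,-0.029,0],[0,0,0]],[[0.016,-0.029,0],[0,0,0]],[[0.01,-0.022,0],[0,0,0]],[[0,0,0],[0,0,0]],[[0,0,0],[0,0,0]]])

```text
time_s: 12.92
position: [649.7, -35.6, 188.5]
tcp_rot: [[-0.902, 0.432, -0.0], [0.432, 0.902, -0.001], [-0.0, -0.001, -1.0]]
ft_force: [-0.1, 0.1, -1.4]
grip_width: 0.404
```

>>> play_rows(series=[[[0,0,0],[0,0,0]],[[0,0,0],[0,0,0]]])

```text
time_s: 13.08
position: [649.5, -31.8, 188.3]
tcp_rot: [[-0.904, 0.428, -0.0], [0.428, 0.904, 0.001], [0.0, 0.001, -1.0]]
ft_force: [0.0, 0.2, -0.1]
grip_width: 0.409
```

```bash
python3 - <<'E'
from h import *
s=snap('wrist','w5');print(manip.get_obs()['position'],proj(s,[[590,-7,82],[590,-7,60]]))
u,v=proj(s,[590,-7,75])[0].round().astype(int)
a=s['frame'][v-40:v+41,u-50:u+51];cv2.imwrite('pics/w5c.png',cv2.cvtColor(cv2.resize(a,None,fx=7,fy=7,interpolation=2),4));print(u-50,v-40)
print(fit(s,(u,v),20,72,90))
W=cloud(s)[v-40:v+41,u-50:u+51]
E
```

```text
[649.49605367 -31.72518432 188.27524663] [[250.13248495 124.45879234]
 [250.50144724 124.28923943]]
200 84
{'n': 268, 'mec': (590.9, -6.7, 9.8), 'mean': array([591.1,  -6.8,  79.4]), 'med': array([591.2,  -6.8,  79. ])}
```

View pics/w5.png

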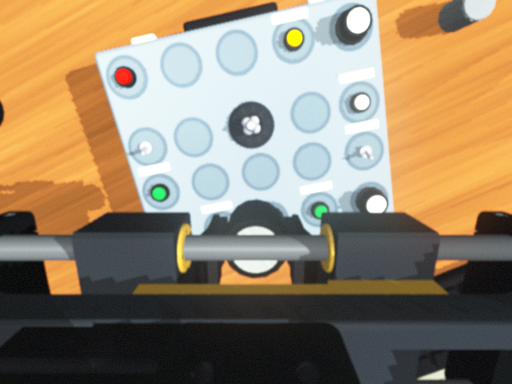

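View pics/w5c.png

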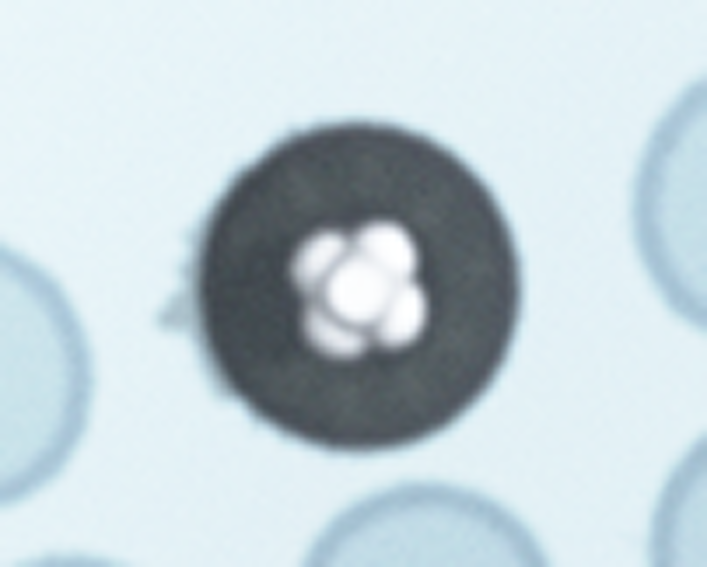

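Stud balls are at (251,125) in the wrist view, at about (590.9,-6.7), radius 9.8 (10 expected). Taking off the wrist bias (+0.4,+1.3) gives about (590.5,-8) in TCP coordinates. I move above it and compare cap and collar in the fixed cameras.

>>> play_rows(series=[[[-0.008,0.003,0],[0,0,0]],[[-0.014,0.006,0],[0,0,0]],[[-0.015,0.006,0],[0,0,0]],[[-0.014,0.006,0],[0,0,0]],[[-0.006,0.003,-0.01],[0,0,0]],[[-0.002,0.001,-0.02],[0,0,0]],[[0,0,-0.02],[0,0,0]],[[0,0,-0.012],[0,0,0]],[[0,0,-0.006],[0,0,0]],[[0,0,0],[0,0,0]],[[0,0,0],[0,0,0]],[[0,0,0],[0,0,0]],[[0,0,0],[0,0,0]]])

```text
time_s: 14.22
position: [591.4, -8.6, 121.1]
tcp_rot: [[-0.903, 0.43, 0.002], [0.43, 0.903, 0.0], [-0.001, 0.001, -1.0]]
ft_force: [0.0, -0.3, -0.0]
grip_width: 0.406
```

```bash
python3 - <<'E'
from h import *
P=[]
for i in range(6):
    s=snap(['scene','top','wrist'][i%3],'a%d'%i);P.append(manip.get_obs()['position'])
print(np.array(P).round(1),np.mean(P,0).round(1))
s=load('a0');u,v=proj(s,[590,-8,95])[0].round().astype(int)
a=s['frame'][v-30:v+31,u-36:u+37];cv2.imwrite('pics/a0c.png',cv2.cvtColor(cv2.resize(a,None,fx=9,fy=9,interpolation=2),4));print(u-36,v-30)
E
```

```text
[[591.3  -8.6 120.9]
 [591.2  -8.6 120.8]
 [591.   -8.6 120.6]
 [590.9  -8.6 120.4]
 [590.9  -8.5 120.3]
 [590.8  -8.6 120.3]] [591.   -8.6 120.6]
217 172
```

View pics/a0c.png

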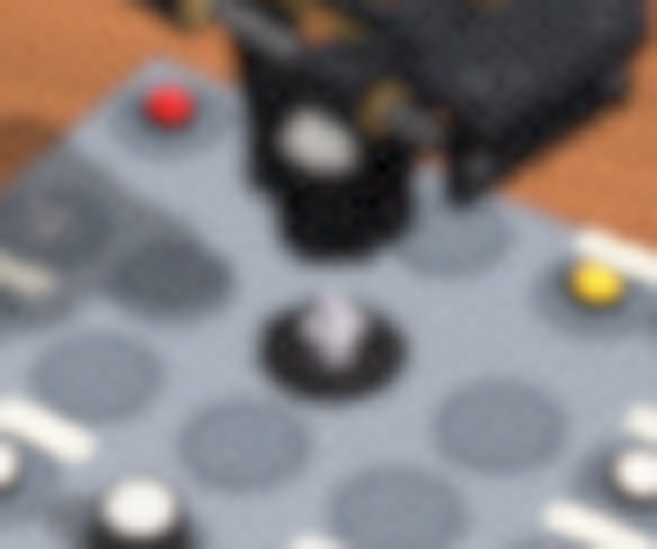

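View pics/a2.png

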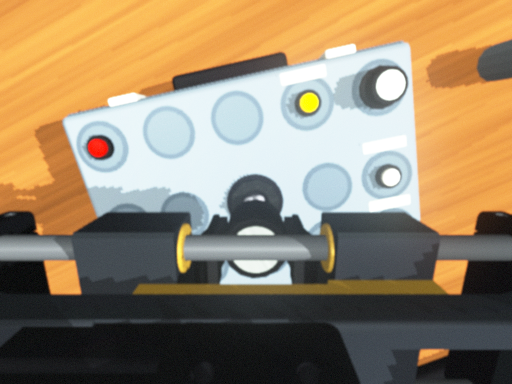

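```bash
python3 - <<'E'
from h import *
s=load('a0');o=np.array([217,172])
def f(p): return ((proj(s,p)-o+0.5)*9-0.5).round(0)
z0=120.5-8
a=np.linspace(0,2*np.pi,60)
def ring(c,r,z): return np.c_[c[0]+r*np.cos(a),c[1]+r*np.sin(a),np.full(60,z)]
im=cv2.imread('pics/a0c.png')
for c,r,z,col in(((590.5,-8),19.5,66,(0,255,0)),((591,-8.6),18,z0,(0,0,255)),((591,-8.6),18,z0+36,(0,0,255)),((590.5,-8),6.5,82,(0,255,0))):
    cv2.polylines(im,[f(ring(c,r,z)).astype(np.int32)],True,col,1)
cv2.imwrite('pics/a0d.png',im)
t=load('a1');u,v=proj(t,[590,-8,95])[0].round().astype(int)
i=t['frame'][v-30:v+31,u-36:u+37];im=cv2.cvtColor(cv2.resize(i,None,fx=9,fy=9,interpolation=2),4);o=np.array([u-36,v-30]);s=t
for c,r,z,col in(((590.5,-8),19.5,66,(0,255,0)),((591,-8.6),18,z0,(0,0,255)),((591,-8.6),18,z0+36,(0,0,255))):
    cv2.polylines(im,[f(ring(c,r,z)).astype(np.int32)],True,col,1)
cv2.imwrite('pics/a1d.png',im)
s=load('a2');im=cv2.cvtColor(s['frame'],4)
for c,r,z,col in(((590.9,-6.7),19.5,66,(0,255,0)),((591.4,-7.3),18,z0,(0,0,255)),((591.4,-7.3),18,z0+36,(0,0,255))):
    cv2.polylines(im,[proj(s,ring(c,r,z)).round().astype(np.int32)],True,col,1)
cv2.imwrite('pics/a2d.png',cv2.resize(im[150:310,170:340],None,fx=3.5,fy=3.5,interpolation=2))
E
```

```text
(no output)
```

View pics/a0d.png

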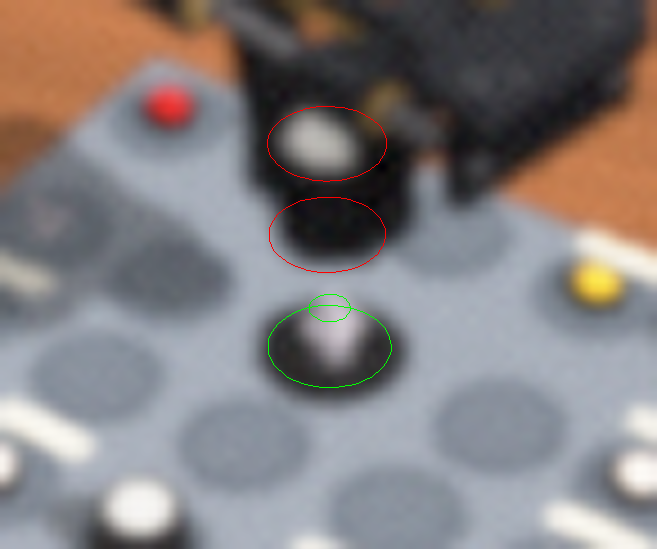

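View pics/a1d.png

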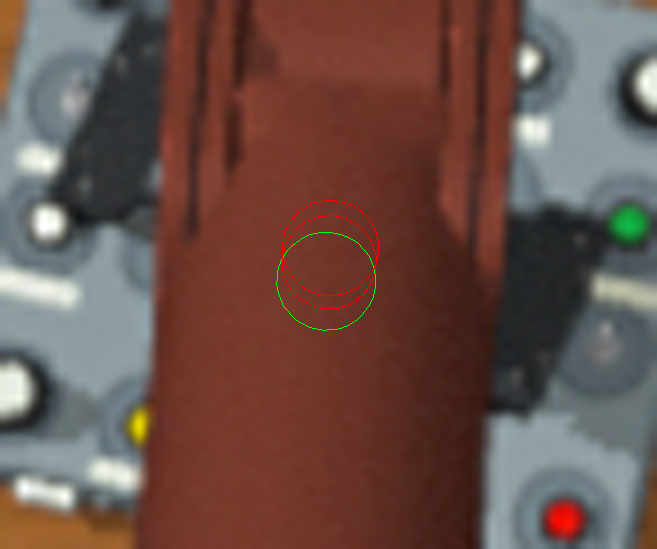

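View pics/a2d.png

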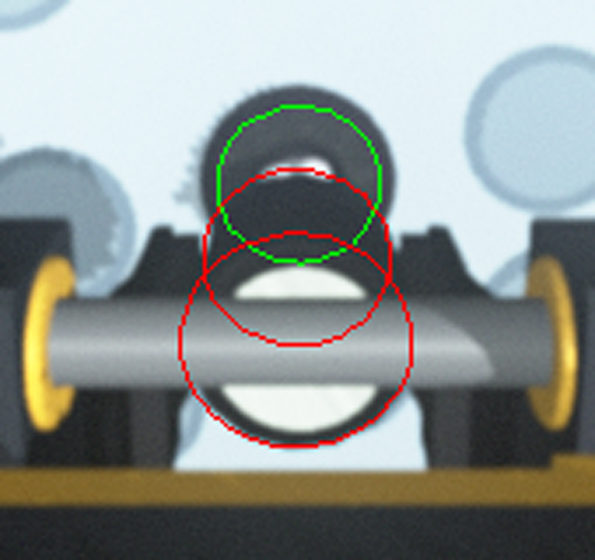

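```bash
python3 - <<'E'
from h import *
s=load('a0');u0,v0=217,172
a=s['frame'][v0+5:v0+45,u0+20:u0+60].astype(float)
a=np.clip(a*2.2,0,255).astype(np.uint8)
cv2.imwrite('pics/a0e.png',cv2.cvtColor(cv2.resize(a,None,fx=14,fy=14,interpolation=2),4))
W=cloud(s)
for v in range(v0+8,v0+32,2):
    r=W[v,u0+24:u0+52]
    print(v,[ '%d'%x if np.isfinite(x) else '.' for x in r[:,0]])
print('y')
for v in range(v0+20,v0+30,2): print(v,[ '%d'%x if np.isfinite(x) else '.' for x in W[v,u0+24:u0+52,1]])
for tag in ('a0','a3'):
  W=cloud(load(tag)).reshape(-1,3)
  for z in(114,118,122,126):
    m=W[(abs(W[:,2]-z)<2.5)&(np.hypot(W[:,0]-591,W[:,1]+8)<40)]
    print(tag,z,len(m),m[m[:,0].argmax()].round(1) if len(m) else '', m[:,1].min().round(1),m[:,1].max().round(1))
E
```

```text
180 ['392', '393', '588', '592', '589', '591', '589', '585', '583', '636', '637', '639', '641', '640', '640', '640', '637', '634', '634', '634', '633', '629', '625', '656', '654', '652', '653', '653']
182 ['476', '473', '474', '589', '590', '590', '587', '585', '583', '634', '636', '638', '639', '642', '642', '645', '645', '645', '641', '638', '632', '626', '627', '654', '654', '662', '658', '657']
184 ['485', '487', '480', '588', '586', '588', '589', '585', '580', '579', '634', '637', '637', '642', '641', '643', '644', '645', '639', '642', '641', '642', '626', '623', '615', '657', '659', '660']
186 ['493', '491', '488', '588', '587', '587', '589', '590', '590', '588', '589', '584', '585', '640', '640', '645', '644', '644', '642', '639', '646', '645', '645', '648', '647', '658', '657', '662']
188 ['502', '503', '501', '587', '589', '590', '589', '600', '598', '600', '598', '597', '595', '594', '592', '608', '611', '610', '612', '611', '608', '605', '599', '649', '652', '658', '659', '659']
190 ['509', '511', '509', '509', '589', '588', '590', '603', '606', '604', '605', '604', '598',
[... 1816 characters left out ...]
', '0', '2', '5', '7', '10']
198 ['-62', '-58', '-56', '.', '-51', '-47', '-45', '-19', '-14', '-11', '-6', '-5', '-2', '0', '2', '6', '9', '13', '14', '16', '17', '19', '0', '2', '5', '7', '11', '14']
200 ['-57', '-54', '-52', '-49', '-48', '-44', '-41', '-39', '-14', '-10', '-8', '-5', '-2', '0', '2', '5', '9', '12', '13', '-5', '-2', '0', '2', '6', '8', '10', '14', '18']
a0 114 9 [608.   -8.1 113.7] -19.1 5.3
a0 118 15 [609.8 -10.4 118.1] -32.9 13.2
a0 122 19 [609.7   9.9 123.8] -32.9 21.3
a0 126 29 [611.   -7.  127.2] -32.2 21.5
a3 114 12 [609.9  -7.4 115.4] -19.5 4.8
a3 118 12 [608.3   0.7 116.4] -30.1 4.3
a3 122 19 [609.7  -7.4 122.5] -32.2 21.4
a3 126 28 [611.9  13.5 126.5] -32.3 21.5
```

View pics/a0e.png

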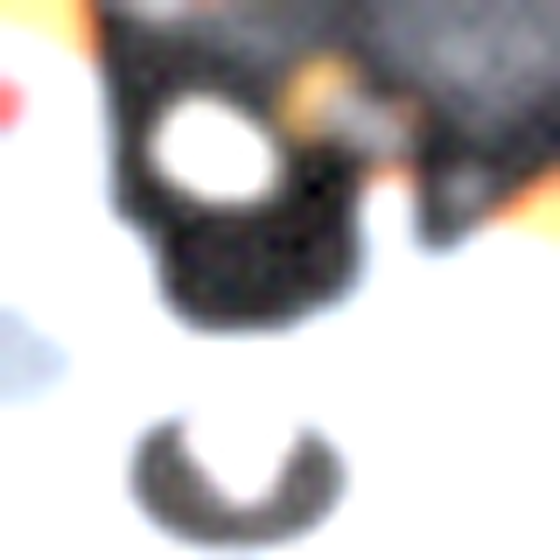

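The right part of the black shape is the near finger. The cap's front point, (609,-8) minus its 18 mm radius, gives (591,-8), which agrees with TCP and stud within 1 mm. Descending to just above the tip, then slowly.

>>> play_rows(series=[[[-0.0005,0.0005,-0.008],[0,0,0]],[[0,0,-0.01],[0,0,0]],[[0,0,-0.006],[0,0,0]],[[0,0,-0.003],[0,0,0]],[[0,0,0],[0,0,0]],[[0,0,0],[0,0,0]],[[0,0,0],[0,0,0]]])

```text
time_s: 15.1
position: [590.4, -8.1, 93.2]
tcp_rot: [[-0.903, 0.429, 0.0], [0.429, 0.903, -0.0], [-0.0, -0.0, -1.0]]
ft_force: [0.0, 0.0, 0.4]
grip_width: 0.404
```

>>> play_rows(series=[[[0,0,-0.002],[0,0,0]],[[0,0,-0.002],[0,0,0]],[[0,0,-0.001],[0,0,0]],[[0,0,0],[0,0,0]],[[0,0,0],[0,0,0]]])

```text
time_s: 15.52
position: [590.2, -8.0, 88.0]
tcp_rot: [[-0.903, 0.429, -0.0], [0.429, 0.903, -0.0], [0.0, -0.0, -1.0]]
ft_force: [0.4, 0.4, -0.1]
grip_width: 0.409
```

>>> play_rows(series=[[[0,0,-0.001],[0,0,0]],[[0,0,-0.001],[0,0,0]],[[0,0,-0.001],[0,0,0]],[[0,0,0],[0,0,0]],[[0,0,0],[0,0,0]]])

```text
time_s: 15.93
position: [590.2, -8.0, 85.0]
tcp_rot: [[-0.903, 0.429, -0.0], [0.429, 0.903, -0.0], [0.0, -0.0, -1.0]]
ft_force: [-0.0, -0.8, 0.4]
grip_width: 0.411
```

>>> play_rows(series=[[[0,0,-0.001],[0,0,0]],[[0,0,-0.001],[0,0,0]],[[0,0,0],[0,0,0]],[[0,0,0],[0,0,0]]])

```text
time_s: 16.27
position: [590.4, -8.4, 83.4]
tcp_rot: [[-0.903, 0.43, 0.0], [0.43, 0.903, -0.0], [-0.0, -0.0, -1.0]]
ft_force: [-2.0, -2.3, 5.2]
grip_width: 0.407
```

Ball contact is as expected, at 5 N. A small side force asks for a shift toward -x, -y.

>>> play_rows(series=[[[-0.0004,-0.0005,-0.0005],[0,0,0]],[[0,0,-0.0005],[0,0,0]],[[0,0,0],[0,0,0]],[[0,0,0],[0,0,0]]])

```text
time_s: 16.6
position: [590.5, -8.6, 83.1]
tcp_rot: [[-0.903, 0.43, 0.001], [0.43, 0.903, 0.0], [-0.001, 0.001, -1.0]]
ft_force: [-2.3, -0.1, 9.9]
grip_width: 0.402
```

>>> play_rows(series=[[[0,0,-0.0005],[0,0,0]],[[0,0,-0.0005],[0,0,0]],[[0,0,0],[0,0,0]],[[0,0,0],[0,0,0]]])

```text
time_s: 16.93
position: [590.7, -8.6, 82.5]
tcp_rot: [[-0.903, 0.43, 0.002], [0.43, 0.903, 0.0], [-0.002, 0.001, -1.0]]
ft_force: [-3.1, -0.9, 13.7]
grip_width: 0.408
```

>>> play_rows(series=[[[-0.0004,0,-0.0005],[0,0,0]],[[0,0,-0.0005],[0,0,0]],[[0,0,0],[0,0,0]],[[0,0,0],[0,0,0]]])

```text
time_s: 17.27
position: [590.4, -8.6, 81.3]
tcp_rot: [[-0.903, 0.43, 0.002], [0.43, 0.903, 0.0], [-0.002, 0.001, -1.0]]
ft_force: [-1.5, -1.4, 9.1]
grip_width: 0.403
```

>>> play_rows(series=[[[0,0,-0.001],[0,0,0]],[[0,0,0],[0,0,0]],[[0,0,0],[0,0,0]]])

```text
time_s: 17.52
position: [589.9, -8.6, 79.2]
tcp_rot: [[-0.903, 0.429, 0.001], [0.429, 0.903, -0.0], [-0.001, 0.0, -1.0]]
ft_force: [0.8, -0.7, 2.0]
grip_width: 0.406
```

The force peaked at 13.7 N and fell to 2 N, so the click has begun. Continue to the collar.

>>> play_rows(series=[[[0,0,-0.0015],[0,0,0]],[[0,0,-0.0015],[0,0,0]],[[0,0,-0.001],[0,0,0]],[[0,0,0],[0,0,0]],[[0,0,0],[0,0,0]]])

```text
time_s: 17.93
position: [588.8, -8.4, 74.4]
tcp_rot: [[-0.903, 0.429, -0.001], [0.429, 0.903, -0.0], [0.001, -0.001, -1.0]]
ft_force: [0.6, 0.0, -2.4]
grip_width: 0.401
```

>>> play_rows(series=[[[0,0,-0.001],[0,0,0]],[[0,0,-0.001],[0,0,0]],[[0,0,0],[0,0,0]],[[0,0,0],[0,0,0]],[[0,0,0],[0,0,0]]])

```text
time_s: 18.35
position: [589.4, -8.4, 73.2]
tcp_rot: [[-0.903, 0.429, -0.0], [0.429, 0.903, 0.0], [0.0, 0.0, -1.0]]
ft_force: [-1.4, 0.9, 2.5]
grip_width: 0.404
```

The balls pulled the cap in (-2.4 N), and now it presses on the collar. Press further.

>>> play_rows(series=[[[0,0,-0.001],[0,0,0]],[[0,0,-0.0005],[0,0,0]],[[0,0,0],[0,0,0]],[[0,0,0],[0,0,0]],[[0,0,0],[0,0,0]]])

```text
time_s: 18.77
position: [589.5, -8.4, 71.8]
tcp_rot: [[-0.903, 0.429, 0.0], [0.429, 0.903, 0.0], [-0.0, 0.0, -1.0]]
ft_force: [-2.9, 0.8, 5.7]
grip_width: 0.407
```

>>> play_rows(series=[[[0,0,-0.001],[0,0,0]],[[0,0,0],[0,0,0]],[[0,0,0],[0,0,0]],[[0,0,0],[0,0,0]]])

```text
time_s: 19.1
position: [589.6, -8.5, 71.0]
tcp_rot: [[-0.903, 0.429, 0.0], [0.429, 0.903, 0.0], [-0.0, 0.0, -1.0]]
ft_force: [-4.3, 0.6, 6.9]
grip_width: 0.408
```

>>> play_rows(series=[[[-0.0005,0,-0.001],[0,0,0]],[[0,0,-0.001],[0,0,0]],[[0,0,0],[0,0,0]],[[0,0,0],[0,0,0]],[[0,0,0],[0,0,0]]])

```text
time_s: 19.52
position: [589.7, -8.5, 70.7]
tcp_rot: [[-0.903, 0.43, 0.002], [0.43, 0.903, 0.001], [-0.001, 0.002, -1.0]]
ft_force: [-8.7, 1.0, 22.4]
grip_width: 0.407
```

```bash
python3 - <<'E'
from h import *
for i,n in enumerate(('scene','wrist','top','scene')): s=snap(n,'f%d'%i)
o=manip.get_obs();print(o['position'].round(1),o['ft_force'].round(1),o['time_s'])
s=load('f1');W=cloud(s)
u,v=proj(s,[589.9,-7,95])[0].round().astype(int);print(u,v,fit(s,(u,v),34,90,101))
s=load('f0');u,v=proj(s,[580,250,40])[0].round().astype(int);print('cover',fit(s,(u,v),14,34,48))
a=s['frame'][150:290,150:400];cv2.imwrite('pics/f0c.png',cv2.cvtColor(cv2.resize(a,None,fx=3,fy=3,interpolation=2),4))
E
```

```text
[589.6  -8.5  70.7] [-8.8  1.6 22.4] 19.7167
255 245 {'n': 1775, 'mec': (590.3, -7.0, 21.3), 'mean': array([587.6,  -5.5,  98.7]), 'med': array([583.9,  -5.3,  99.7])}
cover {'n': 92, 'mec': (578.5, 252.7, 19.0), 'mean': array([581.8, 252.4,  39.7]), 'med': array([582.3, 252.2,  39.7])}
```

View pics/f0c.png

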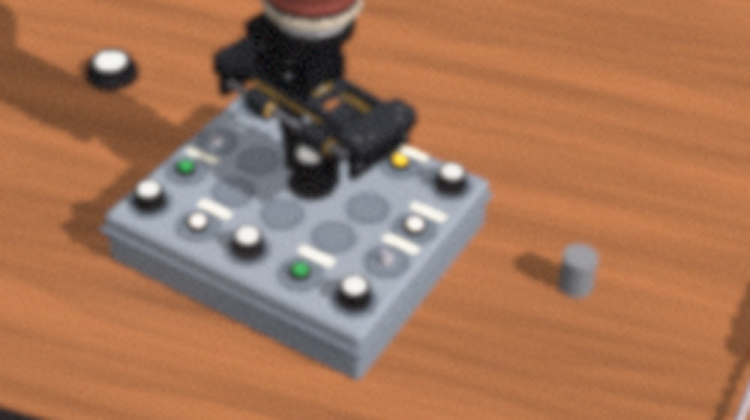

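View pics/f1.png

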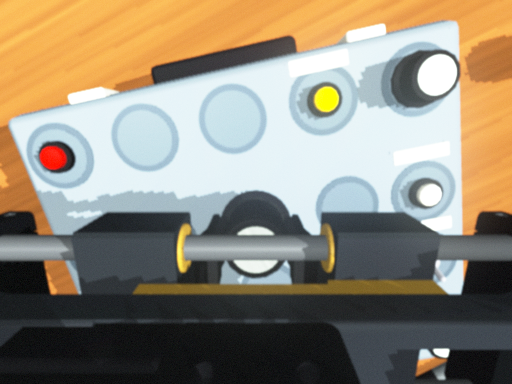

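The collar is at its stop: the push jumped to 22 N. TCP 70.7 minus 8 puts the underside at 62.7 (63 expected), and the cap top reads about 99 (99 expected). The cover is upright and the dial is unmoved. Handing in.

```bash
python3 -c "
from station import manip
print(manip.job_done()); o=manip.get_obs(); print(o['position'],o['ft_force'],o['time_s'])"
```

```text
the job is handed in; nothing more can be done
None
the job is handed in; nothing more can be done
```

I lifted the grey cover off the stud and stood it on the desk at about (580, 251). I then pushed the cap onto the bare stud until it clicked and handed the job in at about 19.7 s, still gripping and pressing it. No verdict is reported.

**Click:** the push peaked at 13.7 N, a little over the stated 7 to 12 N, probably because the cap was slightly off-centre. It then fell to 2 N and to -2.4 N as the balls drew the cap in.

**Hold:** the last reading was 22 N down, with the cap's underside about 2.7 mm above the panel and its top at about 99 mm. Both figures match the collar at its stop.

**Cover and bystanders:** the last scene image shows the cover upright, about 260 mm from the stud. The dial was seen in place. I did not measure the jar and screwdriver again at the end, but the arm never went near them.

**Disagreements:**
- A side force of about 9 N in x remained at the end.
- The wrist camera read 1 to 2 mm off in y compared with the arm, which I corrected for.

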